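# Knock the stuck kitchen drawer home with the mallet

## Task

The little drawer has swollen in the damp and is stuck part-way open. Pick up the wooden mallet by its handle and, with its head, knock the drawer loose and shut with light taps on the front on alternating sides of the knob: first left, then right, each taking that side in about half-way, then left again until that side is shut, then right until that side is shut too (left and right as seen from the robot; do not push the drawer with the hand itself). Then stand the mallet upright on the counter again and let go.

Things in the scene. Friction and masses are not known exactly. Their poses are not given: they have to be found in the camera images.
- mallet_handle (a point): Wooden mallet standing upright on its head: an upright cylinder 54 mm in diameter, 55 mm high; on the same axis above it the handle, a round bar 28 mm in diameter, 72 mm long. This point: on the axis, 90 mm above the underside, 35 mm above the head's top. About 0.2 kg. Grip at any yaw; any part of the head's side can tap.
- unit: Low wooden drawer unit, fixed: 180 mm deep (x), 260 wide (y), 85 high. Origin: centre of its underside. x points the way the drawer goes in, y to its left as seen from the robot. The drawer's front panel is 250 mm wide, 10 to 74 mm above the counter; shut, its outer face is at x = -106 mm, against a firm stop. Chrome knob in the middle: 24 mm in diameter, stands 26 mm off the face.
- front_left (a point): Tap point on the outer face of the drawer's front, 80 mm left (+y) of the knob, 42 mm above the counter. Starts 38 to 55 mm open. Each side is stuck by itself: a push of 6 to 10 N here moves this side in (the other only 1 mm for each 6 mm), and it stays where left. Shut: this point at x = -106 mm in the unit's frame; counts as shut from 10 mm before that.
- front_right (a point): The same kind of tap point on the right side, 80 mm right (-y) of the knob, 42 mm above the counter; it behaves in the same way.

How it is judged:
By the outcome, as a careful person would: the job done as asked, in the order asked, and still so for the second after the job is handed in, with the robot touching nothing.
It also fails if it takes over 61 s, if anything falls off the work surface, if the arm or the gripper's body presses on something with over 40 N, if the wrist force passes 120 N, or if a joint passes its speed limit or range.

## Robot

A 6-joint arm with a two-finger parallel gripper is mounted at the origin on the work surface. World frame = base frame: x ahead of the robot, y to its left, z up, the work surface at z = 0. Lengths are in m, angles in rad, forces in N, time in s.
With the tool pointing down it reaches from about 0.375 to 0.9 m from the base axis. Payload 3.1 kg.
Tool frame: the origin (TCP) lies at the very end of the fingers, on their centre line; the grasp point (between the pads) lies 19 mm behind it; z points along the fingers, y is the direction in which the jaws open and shut (so a half turn about z gives the same grasp; the last joint's range is limited). The gripper opens to 87 mm and grips with 3 to 60 N. Pads are 19 mm wide; open, the fingers measure 117 mm over their backs; the gripper's body (75 mm by 190 mm) begins 51 mm behind the grasp point.
Start: joints at [-1.304, 0.527, 1.433, -0, 1.181, -0.178], TCP at [0.27, -0.564, 0.223] pointing down, gripper open.
Joint ranges: [-3.08, 3.08], [-0.75, 2.2], [0.22, 2.44], [-1.43, 4.57], [0, 2.65], [-2.85, 2.85]. Speed limits (rad/s): [2.79, 2.79, 3.14, 3.14, 3.14, 3.14].

## Interface

Orientations are given as a unit quaternion [x, y, z, w].
In Python, from rig import robot gives the robot as it stands. The module is installed in compiled form; this text tells all that it offers.
- The arm moves only by the tool send_rows, never from a script. Its argument "deltas" is a list of rows, each an object of numbers: "tx", "ty", "tz": the shift along the tool's x, y, z in cm; "rx", "ry", "rz": the turn, a rotation vector about the tool's x, y, z in rad. A call has 1 to 5 rows; each row is the pose to reach, as a shift and turn from the pose commanded when the call began, along the tool's axes at that moment; what a row does not reach only later rows make up. A row lasts 1/12 s, in which the tool goes at most 41.7 mm and 7.16 degrees, less where a joint would pass 70% of its speed; a pose out of reach is approached as far as the arm can. A call with a gripper value outside its range is refused whole. "claw" is the finger opening in cm, from 0 to 8.7, set as the call begins (left out, the last holds). The fingers move at their own pace and stop on an object; "squeeze" is the grip in N (left out, the last holds). Time passes only in rows, so rows that repeat a pose let the fingers close. It gives the time, the measured TCP pose, the force and the opening at its end, in the units of the state.
- robot.get_obs(): the state, without advancing time (a new reading comes with each control period).
- robot.camera(name): name is "scene" or "top"; returns a dict with "color" (384x512x3 uint8, red, green, blue), "z_map" (384x512 float32, m along the optical axis (not along the pixel's ray), 0 where there is no reading), "intrinsics" (3x3 intrinsics, pixels), "distortion" ([k1, k2, p1, p2, k3] as OpenCV has them; the pictures are not rectified), "R" (3x3) and "t" (3): a world point X has camera coordinates R X + t. Camera axes: x right, y down, z forward; pixel columns grow to the right and rows downward; lengths in m; the calibration is good to about 2 mm. A picture is of the moment at which its call begins.
- robot.hand_in(): hands the job in, once; it reports no verdict.
Trained networks look in the newest picture that a camera, given by its name, has taken for a name from the list of things; names that differ only in an ending like _2 or _b are one class to them, and where a whole thing is asked for, a point or a joint stands for the part that bears it (a point fixed in the world has none). Each returns a list of dicts, best first, with "p" (0 to 1); they miss things now and then, are a little off and sometimes report something else, mostly with a low value. They report only what shows in the picture. A call takes as long as a camera call.
- robot.outline_of(label, camera): "pixels" (384x512 bool, what is visible of it) and "xy" ([column, row] in pixels, amid what is visible of it).
- robot.tip_of(label, camera): "xy" ([column, row] in pixels: a listed point, or the origin of a listed thing).
The state is a dict: "time": time; "q": joint angles; "joint_velocities": joint speeds; "joint_torque": joint torques, N m; "position": TCP position; "tool_rot": TCP orientation; "ft_force": force on the tool from outside, world axes, zero at the start; "moment": the same for the moment, N m; "grip_width": finger opening in m.
Only numpy, scipy, OpenCV 4.12 (cv2) and the standard library are available. Lean on these libraries where they do the work, as an engineer would, in place of code of your own. Each camera call takes 0.05 s, during which the arm holds its last target.

## Working session

There is one attempt and no reset: what is moved stays moved. The work goes in short steps, Python scripts to look and compute and a tool call to move; the robot and the scene stay as the last step left them, time stands still between calls to the robot, and variables do not carry over. Pictures are saved under pics/ and viewed, and the job is handed in when it is done.

Besides the shell and the picture viewer there is one more tool, called after "Emit:" as name([rows], argument=value, ...), one row to a line, values as JSON. send_rows: Moves the arm, as the interface text tells. Its arguments: {"type":"object","properties":{"deltas":{"type":"array","items":{"type":"object","properties":{"tx":{"type":"number"},"ty":{"type":"number"},"tz":{"type":"number"},"rx":{"type":"number"},"ry":{"type":"number"},"rz":{"type":"number"}}}},"claw":{"type":"number"},"squeeze":{"type":"number"}},"required":["deltas"]}

```bash
mkdir -p pics; ls; cat > h.py <<'E'
import numpy as np, cv2
from rig import robot
from scipy.spatial.transform import Rotation as R
def save(name,fn):
    c=robot.camera(name); cv2.imwrite('pics/'+fn,c['color'][:,:,::-1]); return c
def cloud(c):
    h,w=c['z_map'].shape
    u,v=np.meshgrid(np.arange(w,dtype=float),np.arange(h,dtype=float))
    p=cv2.undistortPoints(np.stack([u.ravel(),v.ravel()],1)[:,None],c['intrinsics'],np.array(c['distortion'])).reshape(h,w,2)
    z=c['z_map']; X=np.dstack([p*z[...,None],z])
    W=(X-c['t'])@c['R']; W[z==0]=np.nan
    return W
def proj(c,P):
    r,_=cv2.Rodrigues(np.array(c['R'])); return cv2.projectPoints(np.array(P,float).reshape(-1,1,3),r,np.array(c['t'],float),c['intrinsics'],np.array(c['distortion']))[0].reshape(-1,2)
E
python3 - <<'E'
from h import *
for n in ['scene','top']:
    c=save(n,n+'0.png'); W=cloud(c); print(n,-np.array(c['R']).T@c['t'])
    for l in ['mallet_handle','unit','front_left','front_right']:
        for r in robot.tip_of(l,n)[:2]:
            x,y=np.round(r['xy']).astype(int); print(l,'tip',r['p'],r['xy'],W[y,x] if 0<=y<384 and 0<=x<512 else None)
        for r in robot.outline_of(l,n)[:2]:
            print(l,'out',r['p'],r['xy'],r['pixels'].sum(), np.nanmedian(W[r['pixels']],0))
o=robot.get_obs(); print({k:np.round(v,4) for k,v in o.items()})
E
```

```text
pics
scene [ 0.93301797 -0.72170386  1.11414946]
mallet_handle tip 0.93 [141.9, 278.6] [ 0.46862809 -0.34890858  0.1231142 ]
mallet_handle out 0.77 [143.3, 288.2] 690 [ 0.46690435 -0.35361617  0.05497197]
unit tip 0.57 [278.8, 215.6] [ 0.67362605 -0.02304787  0.08491236]
unit out 0.62 [276.4, 208.1] 7922 [0.64202187 0.00327309 0.08312532]
front_left out 0.62 [235.6, 198.0] 1425 [0.52569156 0.0102118  0.04735519]
front_right tip 0.81 [217.5, 216.5] [ 0.52669362 -0.08704235  0.0785597 ]
front_right out 0.61 [235.2, 199.6] 1474 [0.5250184  0.00738635 0.0468243 ]
top [ 0.47194453 -0.01571255  1.47616469]
mallet_handle tip 0.63 [376.5, 228.2] [ 0.44826497 -0.33450022  0.12688497]
mallet_handle out 0.85 [372.2, 226.1] 298 [ 0.45680243 -0.33492902  0.05755281]
unit tip 0.95 [247.4, 162.2] [0.64166492 0.03878127 0.08780859]
unit tip 0.18 [232.8, 210.6] [0.49759942 0.08356075 0.02083133]
unit out 0.79 [251.9, 168.1] 6432 [0.63036154 0.03293502 0.08461286]
front_left tip 0.81 [232.3, 210.2] [0.49960812 0.08290973 0.07440054]
front_left out 0.95 [258.0, 200.1] 1408 [0.53227353 0.01450944 0.02106153]
front_right tip 0.66 [281.2, 203.4] [ 0.52121018 -0.06263429  0.07289932]
front_right out 0.57 [255.8, 197.8] 1300 [0.53309899 0.00996924 0.02041559]
{'time': np.float64(0.9), 'q': array([-1.3035,  0.5275,  1.4327, -0.    ,  1.1814, -0.1785]), 'joint_velocities': array([-0.001 ,  0.0013, -0.0008, -0.0013,  0.0013,  0.0004]), 'joint_torque': array([-1.00000e-04, -4.39998e+01, -1.76988e+01,  6.34000e-02,
        5.04000e-02, -0.00000e+00]), 'position': array([ 0.2695, -0.5639,  0.2226]), 'tool_rot': array([ 0.9753,  0.2211, -0.    ,  0.    ]), 'ft_force': array([-0.2231, -0.9574, -0.2147]), 'moment': array([-0.017 , -0.0496,  0.0041]), 'grip_width': np.float64(0.0872)}
```

View pictures.

View pics/scene0.png

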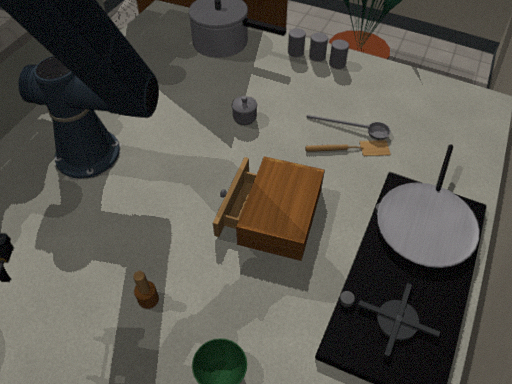

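View pics/top0.png

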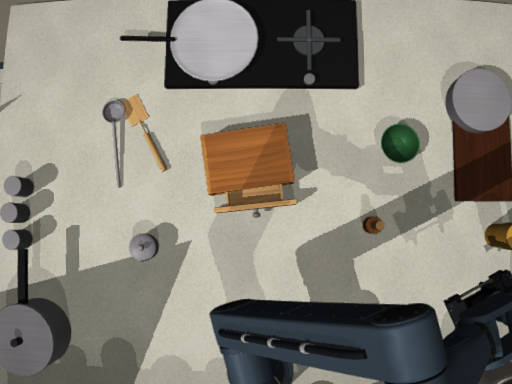

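The scene picture shows the mallet at about (145,290) and the unit at (280,205). In the top picture the mallet is at (373,226) and the drawer front runs from (215,210) to (296,203), with the knob at (256,213). Next I fit the geometry.

```bash
cat >> h.py <<'E'
def fit_unit(clouds):
    P=np.vstack([W.reshape(-1,3) for W in clouds]); P=P[~np.isnan(P).any(1)]
    m=(P[:,0]>.45)&(P[:,0]<.8)&(P[:,1]>-.16)&(P[:,1]<.24)
    P=P[m]; return P
E
python3 - <<'E'
from h import *
C={n:robot.camera(n) for n in ['scene','top']}
np.savez('c0.npz',**{n+k:np.array(C[n][k]) for n in C for k in C[n]})
for n,c in C.items():
    W=cloud(c); P=W.reshape(-1,3); P=P[~np.isnan(P).any(1)]
    m=(P[:,0]>.45)&(P[:,0]<.8)&(P[:,1]>-.16)&(P[:,1]<.24)
    Q=P[m]; T=Q[(Q[:,2]>.079)&(Q[:,2]<.095)]
    r=cv2.minAreaRect((T[:,:2]*1000).astype(np.float32)); print(n,'unit',r,len(T),np.median(T[:,2]))
    # ground
    G=P[(abs(P[:,2])<.02)]; print('ground',np.median(G[:,2]))
    m=np.hypot(P[:,0]-.46,P[:,1]+.338)<.06; M=P[m]
    H=M[M[:,2]>.115]; print('handle top',len(H),H.mean(0) if len(H) else 0,H.min(0),H.max(0))
    H=M[(M[:,2]>.045)&(M[:,2]<.065)]; print('head top',len(H),H.mean(0),H.min(0),H.max(0))
    # front panel top
    a=np.radians
    F=Q[(Q[:,2]>.066)&(Q[:,2]<.079)]; print('front',len(F),F.min(0),F.max(0))
    np.save(n+'_Q.npy',Q); np.save(n+'_M.npy',M)
E
```

```text
scene unit ((628.8598022460938, 35.81800079345703), (233.96035766601562, 265.7666931152344), 8.484797477722168) 5119 0.08468638449791027
ground -0.0002749945202587302
handle top 123 [ 0.45884611 -0.34726283  0.12505396] [ 0.4440836  -0.35961408  0.11543654] [ 0.47049853 -0.332322    0.13074891]
head top 242 [ 0.46505969 -0.35091038  0.05400954] [ 0.43356834 -0.37301731  0.04503007] [ 0.48414732 -0.31959274  0.06458396]
front 683 [ 0.49393512 -0.11039957  0.06607115] [0.76253393 0.18038366 0.0789984 ]
top unit ((625.5723876953125, 35.10846710205078), (241.2290802001953, 261.325927734375), 8.333318710327148) 5176 0.08554178669529727
ground 0.0006917998117292542
handle top 72 [ 0.45685626 -0.34354024  0.12668563] [ 0.44522247 -0.35817058  0.11561623] [ 0.46835321 -0.3309055   0.13466545]
head top 147 [ 0.45754981 -0.33679103  0.05574973] [ 0.43195641 -0.36617509  0.04522391] [ 0.4803007  -0.31705468  0.06389439]
front 508 [ 0.4932973  -0.11045173  0.0660464 ] [0.75871396 0.18171987 0.07899361]
```

```bash
python3 - <<'E'
from h import *
for n in ['scene','top']:
    Q=np.load(n+'_Q.npy')
    T=Q[(Q[:,2]>.081)&(Q[:,2]<.092)]
    # yaw by min variance of back edge / area rect on trimmed
    best=None
    for yaw in np.radians(np.arange(5,12,.25)):
        x=T[:,0]*np.cos(yaw)+T[:,1]*np.sin(yaw); y=-T[:,0]*np.sin(yaw)+T[:,1]*np.cos(yaw)
        hx=np.histogram(x,np.arange(.4,.9,.003))[0]; hy=np.histogram(y,np.arange(-.3,.3,.003))[0]
        s=(np.diff(hx)**2).sum()+(np.diff(hy)**2).sum()
        if best is None or s>best[0]: best=(s,yaw)
    yaw=best[1]; print(n,np.degrees(yaw))
    x=T[:,0]*np.cos(yaw)+T[:,1]*np.sin(yaw); y=-T[:,0]*np.sin(yaw)+T[:,1]*np.cos(yaw)
    hx,e=np.histogram(x,np.arange(.45,.8,.005)); print([(round(a,3),int(b)) for a,b in zip(e,hx) if b])
    hy,e=np.histogram(y,np.arange(-.25,.2,.005)); print([(round(a,3),int(b)) for a,b in zip(e,hy) if b])
    F=Q[(Q[:,2]>.03)&(Q[:,2]<.08)]
    x=F[:,0]*np.cos(yaw)+F[:,1]*np.sin(yaw); y=-F[:,0]*np.sin(yaw)+F[:,1]*np.cos(yaw)
    for a in np.arange(-.2,.12,.02):
        k=(y>a)&(y<a+.02)&(x<.58); k2=k&(F[:,2]>.068)
        if k.sum()>3: print(round(a+.01,3),np.round([x[k].min(),np.percentile(x[k],10),np.percentile(x[k],50)],4),k2.sum(), np.round([x[k2].min(),np.median(x[k2]),x[k2].max()],4) if k2.sum() else '')
E
```

```text
scene 8.25
[(np.float64(0.56), 17), (np.float64(0.565), 133), (np.float64(0.57), 124), (np.float64(0.575), 130), (np.float64(0.58), 137), (np.float64(0.585), 128), (np.float64(0.59), 137), (np.float64(0.595), 127), (np.float64(0.6), 140), (np.float64(0.605), 135), (np.float64(0.61), 128), (np.float64(0.615), 136), (np.float64(0.62), 139), (np.float64(0.625), 135), (np.float64(0.63), 143), (np.float64(0.635), 136), (np.float64(0.64), 126), (np.float64(0.645), 143), (np.float64(0.65), 127), (np.float64(0.655), 137), (np.float64(0.66), 140), (np.float64(0.665), 130), (np.float64(0.67), 149), (np.float64(0.675), 140), (np.float64(0.68), 138), (np.float64(0.685), 137), (np.float64(0.69), 141), (np.float64(0.695), 141), (np.float64(0.7), 139), (np.float64(0.705), 139), (np.float64(0.71), 139), (np.float64(0.715), 137), (np.float64(0.72), 141), (np.float64(0.725), 142), (np.float64(0.73), 142), (np.float64(0.735), 138), (np.float64(0.74), 130)]
[(np.float64(-0.19), 13), (np.float64(-0.185), 115), (np.float64(-0.18), 109), (np.float64(-0.175), 112), (np.float64(-0.17), 113), (np.float64(-0.1
[... 4338 characters left out ...]
59 0.498  0.505 ] 22 [0.4978 0.5047 0.5736]
-0.17 [0.4966 0.4974 0.5042] 37 [0.4966 0.5044 0.5704]
-0.15 [0.4972 0.5006 0.5167] 38 [0.4978 0.5071 0.5737]
-0.13 [0.4983 0.4993 0.5062] 37 [0.4989 0.5067 0.565 ]
-0.11 [0.4996 0.5002 0.5066] 36 [0.4998 0.5072 0.5693]
-0.09 [0.5    0.5017 0.5086] 37 [0.5    0.5085 0.5632]
-0.07 [0.4759 0.4805 0.5009] 40 [0.5012 0.5105 0.5791]
-0.05 [0.4793 0.4855 0.5071] 35 [0.5027 0.5096 0.5178]
-0.03 [0.5031 0.5039 0.5106] 38 [0.5032 0.511  0.5752]
-0.01 [0.5034 0.5044 0.5115] 35 [0.5034 0.5115 0.52  ]
0.01 [0.5049 0.5076 0.5236] 36 [0.5049 0.513  0.5737]
0.03 [0.5059 0.5069 0.5131] 34 [0.506  0.5132 0.5205]
0.05 [0.506  0.5077 0.5156] 37 [0.506  0.5147 0.5791]
```

```bash
python3 - <<'E'
import cv2
for n,(x,y,w,h) in {'scene':(195,140,140,125),'top':(190,110,130,120)}.items():
    im=cv2.imread(f'pics/{n}0.png')[y:y+h,x:x+w]; cv2.imwrite(f'pics/{n}0z.png',cv2.resize(im,None,fx=4.5,fy=4.5,interpolation=cv2.INTER_CUBIC))
E
```

```text
(no output)
```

View pics/top0z.png

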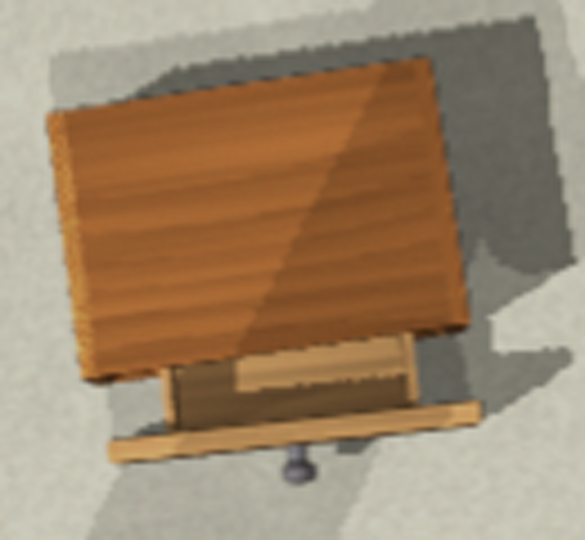

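```bash
cat >> h.py <<'E'
U=np.array([.655,.038]); YAW=np.radians(8.6)
UX=np.array([np.cos(YAW),np.sin(YAW)]); UY=np.array([-np.sin(YAW),np.cos(YAW)])
def u2w(x,y): return U+x*UX+y*UY
def w2u(p): d=np.array(p[:2])-U; return np.array([d@UX,d@UY])
def delta(target,yaw=YAW):
    o=robot.get_obs(); Rt=R.from_quat(o['tool_rot']); 
    Rg=R.from_quat([np.cos(yaw/2),np.sin(yaw/2),0,0])
    d=Rt.inv().apply(np.array(target)-o['position'])*100
    print('pos',np.round(o['position'],4),'unit',np.round(w2u(o['position']),4),'t=%.2f'%o['time'],'-> t cm',np.round(d,2),'r',np.round((Rt.inv()*Rg).as_rotvec(),4),'F',np.round(o['ft_force'],1),'grip',round(float(o['grip_width']),4))
E
python3 -c "
from h import *
delta([.457,-.345,.165])"
```

```text
pos [ 0.2695 -0.5639  0.2226] unit [-0.4712 -0.5375] t=1.00 -> t cm [ 26.36 -11.67   5.75] r [0.     0.     0.2957] F [-0.7  0.1  0.2] grip 0.0874
```

Emit:
send_rows([
  {"tx": 3, "ty": -1.3, "tz": 0.7, "rz": 0.06},
  {"tx": 6.5, "ty": -2.9, "tz": 1.4, "rz": 0.13},
  {"tx": 10, "ty": -4.4, "tz": 2.2, "rz": 0.2},
  {"tx": 13.5, "ty": -6, "tz": 2.9, "rz": 0.26},
  {"tx": 17, "ty": -7.5, "tz": 3.7, "rz": 0.2957},
], claw=8.7)

```text
schema error: expected keys tx, ty, tz, rx, ry, rz
```

```bash
python3 -c "
from h import *
delta([.457,-.345,.165])"
```

```text
pos [ 0.2695 -0.5639  0.2226] unit [-0.4712 -0.5375] t=1.00 -> t cm [ 26.36 -11.67   5.75] r [0.     0.     0.2957] F [-0.7  0.1  0.2] grip 0.0874
```

Emit:
send_rows([
  {"tx": 3, "ty": -1.3, "tz": 0.7, "rx": 0, "ry": 0, "rz": 0.06},
  {"tx": 6.5, "ty": -2.9, "tz": 1.4, "rx": 0, "ry": 0, "rz": 0.13},
  {"tx": 10, "ty": -4.4, "tz": 2.2, "rx": 0, "ry": 0, "rz": 0.2},
  {"tx": 13.5, "ty": -6, "tz": 2.9, "rx": 0, "ry": 0, "rz": 0.26},
  {"tx": 17, "ty": -7.5, "tz": 3.7, "rx": 0, "ry": 0, "rz": 0.2957},
], claw=8.7)

```text
time: 1.42
position: [0.3913, -0.4217, 0.1855]
tool_rot: [0.997, 0.073, 0.0, 0.0]
ft_force: [0.6, -0.3, -0.4]
grip_width: 0.0866
```

```bash
python3 -c "
from h import *
delta([.457,-.345,.165])"
```

```text
pos [ 0.3913 -0.4217  0.1855] unit [-0.3294 -0.4151] t=1.42 -> t cm [ 7.62 -6.63  2.05] r [ 0.0004 -0.0003 -0.0035] F [ 0.6 -0.3 -0.4] grip 0.0866
```

Emit:
send_rows([
  {"tx": 2.5, "ty": -2.2, "tz": 0.7, "rx": 0, "ry": 0, "rz": 0},
  {"tx": 5, "ty": -4.4, "tz": 1.4, "rx": 0, "ry": 0, "rz": 0},
  {"tx": 7, "ty": -6.2, "tz": 1.9, "rx": 0, "ry": 0, "rz": 0},
  {"tx": 7.6, "ty": -6.6, "tz": 2.0, "rx": 0, "ry": 0, "rz": 0},
])

```text
time: 1.75
position: [0.4572, -0.342, 0.1646]
tool_rot: [0.997, 0.077, -0.0, -0.002]
ft_force: [-1.0, -0.2, 0.4]
grip_width: 0.0869
```

```bash
python3 - <<'E'
from h import *
delta([.457,-.345,.066])
for n in ['scene','top']:
    c=save(n,n+'1.png')
    print(n,proj(c,[[.457,-.345,.127],[.457,-.345,.055]]))
    im=cv2.imread(f'pics/{n}1.png'); u,v=proj(c,[.457,-.345,.1])[0].astype(int)
    cv2.imwrite(f'pics/{n}1z.png',cv2.resize(im[v-60:v+60,u-60:u+60],None,fx=4.5,fy=4.5))
E
```

```text
pos [ 0.4572 -0.342   0.1646] unit [-0.2524 -0.3462] t=1.75 -> t cm [-0.06  0.32  9.86] r [-0.0034  0.0007  0.0038] F [-1.  -0.2  0.4] grip 0.0869
scene [[138.41627246 274.91251047]
 [144.12939364 289.30346668]]
top [[379.57770997 224.95012608]
 [373.88205135 224.69734335]]
```

View pics/scene1z.png

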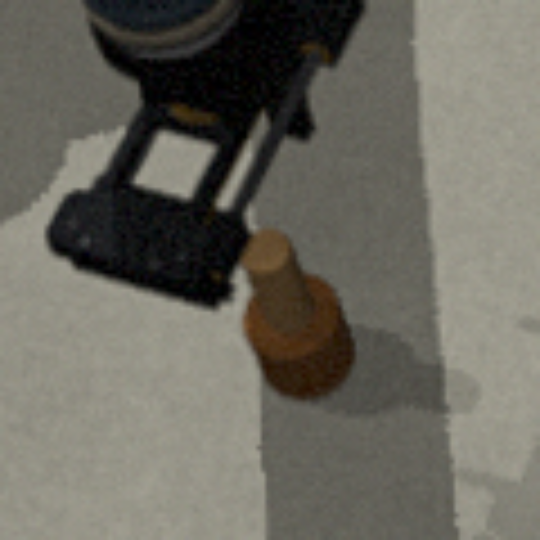

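```bash
python3 - <<'E'
from h import *
d=np.load('c0.npz')
from scipy.optimize import least_squares
C={n:{k:d[n+k] for k in ['R','t','intrinsics','distortion','color']} for n in ['scene','top']}
print({n:proj(C[n],[.457,-.345,.09]) for n in C})
# handle-top contour via model reprojection: zoom with overlay
for n in C:
    im=np.ascontiguousarray(C[n]['color'][:,:,::-1]); u,v=proj(C[n],[.457,-.345,.08])[0].astype(int)
    z=cv2.resize(im[v-25:v+25,u-25:u+25],None,fx=11,fy=11,interpolation=cv2.INTER_NEAREST)
    t=np.linspace(0,2*np.pi,60)
    for r,h in [(.014,.127),(.014,.055),(.027,.055),(.027,0)]:
        p=proj(C[n],np.stack([.457+r*np.cos(t),-.345+r*np.sin(t),0*t+h],1))
        cv2.polylines(z,[np.round((p-[u-25,v-25]+.5)*11).astype(np.int32)],True,(0,255,255),1)
    cv2.imwrite(f'pics/ov_{n}.png',z)
a=np.hstack([cv2.resize(cv2.imread(f'pics/ov_{n}.png'),(400,400)) for n in C]); cv2.imwrite('pics/ov.png',a)
E
```

```text
{'scene': array([[141.41999085, 282.49101858]]), 'top': array([[376.57901678, 224.81728588]])}
```

View pics/ov.png

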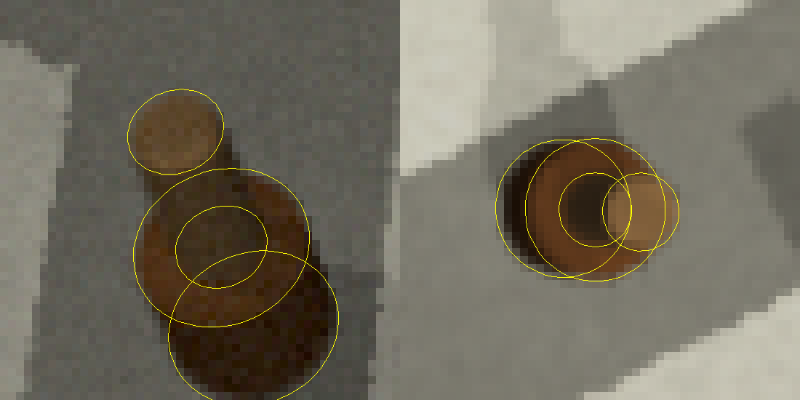

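The overlay matches the mallet in both pictures (handle top at about (138,275) in scene and (379,225) in top). I descend and grip.

Emit:
send_rows([
  {"tx": 0, "ty": 0.3, "tz": 2.5, "rx": 0, "ry": 0, "rz": 0},
  {"tx": 0, "ty": 0.3, "tz": 5, "rx": 0, "ry": 0, "rz": 0},
  {"tx": 0, "ty": 0.3, "tz": 7.5, "rx": 0, "ry": 0, "rz": 0},
  {"tx": 0, "ty": 0.3, "tz": 9.3, "rx": 0, "ry": 0, "rz": 0},
  {"tx": 0, "ty": 0.3, "tz": 9.9, "rx": 0, "ry": 0, "rz": 0},
])

```text
time: 2.27
position: [0.4543, -0.35, 0.0642]
tool_rot: [0.997, 0.074, -0.001, -0.001]
ft_force: [0.0, 0.5, 0.3]
grip_width: 0.0869
```

Emit:
send_rows([
  {"tx": 0, "ty": 0, "tz": 0, "rx": 0, "ry": 0, "rz": 0},
  {"tx": 0, "ty": 0, "tz": 0, "rx": 0, "ry": 0, "rz": 0},
  {"tx": 0, "ty": 0, "tz": 0, "rx": 0, "ry": 0, "rz": 0},
  {"tx": 0, "ty": 0, "tz": 0, "rx": 0, "ry": 0, "rz": 0},
  {"tx": 0, "ty": 0, "tz": 0, "rx": 0, "ry": 0, "rz": 0},
], claw=1.5, squeeze=45)

```text
time: 2.68
position: [0.4568, -0.35, 0.0678]
tool_rot: [0.997, 0.075, 0.001, 0.001]
ft_force: [-0.6, 0.2, 0.0]
grip_width: 0.0615
```

Emit:
send_rows([
  {"tx": 0, "ty": 0, "tz": 0, "rx": 0, "ry": 0, "rz": 0},
  {"tx": 0, "ty": 0, "tz": 0, "rx": 0, "ry": 0, "rz": 0},
  {"tx": 0, "ty": 0, "tz": 0, "rx": 0, "ry": 0, "rz": 0},
  {"tx": 0, "ty": 0, "tz": 0, "rx": 0, "ry": 0, "rz": 0},
])

```text
time: 3.02
position: [0.4563, -0.3491, 0.0667]
tool_rot: [0.997, 0.075, 0.0, -0.0]
ft_force: [0.2, 2.2, 1.7]
grip_width: 0.0349
```

```bash
python3 - <<'E'
from h import *
delta([.457,-.345,.066])
E
```

```text
pos [ 0.4563 -0.3491  0.0667] unit [-0.2543 -0.353 ] t=3.02 -> t cm [ 0.13 -0.39  0.07] r [-0.0001 -0.      0.0001] F [0.2 2.2 1.7] grip 0.0349
```

Emit:
send_rows([
  {"tx": 0, "ty": 0, "tz": 0, "rx": 0, "ry": 0, "rz": 0},
  {"tx": 0, "ty": 0, "tz": 0, "rx": 0, "ry": 0, "rz": 0},
  {"tx": 0, "ty": 0, "tz": 0, "rx": 0, "ry": 0, "rz": 0},
  {"tx": 0, "ty": 0, "tz": 0, "rx": 0, "ry": 0, "rz": 0},
  {"tx": 0, "ty": 0, "tz": 0, "rx": 0, "ry": 0, "rz": 0},
])

```text
time: 3.43
position: [0.4561, -0.3488, 0.0665]
tool_rot: [0.997, 0.075, -0.0, -0.0]
ft_force: [-0.9, 2.2, 0.9]
grip_width: 0.0272
```

```bash
python3 - <<'E'
from h import *
delta([.457,-.345,.066])
E
```

```text
pos [ 0.4561 -0.3488  0.0665] unit [-0.2545 -0.3527] t=3.43 -> t cm [ 0.15 -0.37  0.05] r [-0.001   0.0004 -0.0001] F [-0.9  2.2  0.9] grip 0.0272
```

Emit:
send_rows([
  {"tx": 0, "ty": 0, "tz": -1, "rx": 0, "ry": 0, "rz": 0},
  {"tx": 0, "ty": 0, "tz": -2.5, "rx": 0, "ry": 0, "rz": 0},
  {"tx": 0, "ty": 0, "tz": -4, "rx": 0, "ry": 0, "rz": 0},
  {"tx": 0, "ty": 0, "tz": -5, "rx": 0, "ry": 0, "rz": 0},
  {"tx": 0, "ty": 0, "tz": -5, "rx": 0, "ry": 0, "rz": 0},
])

```text
time: 3.85
position: [0.4575, -0.3508, 0.119]
tool_rot: [0.997, 0.075, 0.002, 0.002]
ft_force: [-0.2, -0.4, -1.9]
grip_width: 0.0272
```

```bash
python3 - <<'E'
from h import *
p=u2w(-.235,.08); print(p)
delta([*p,.0845])
c=save('scene','scene2.png'); p=robot.get_obs()['position']
u,v=proj(c,p)[0].astype(int)
im=cv2.imread('pics/scene2.png'); cv2.imwrite('pics/scene2z.png',cv2.resize(im[v-50:v+50,u-60:u+60],None,fx=5,fy=5))
E
```

```text
[0.41067942 0.0819597 ]
pos [ 0.4575 -0.3508  0.119 ] unit [-0.2534 -0.3549] t=3.85 -> t cm [  1.83 -43.51   3.25] r [ 0.0047 -0.0029  0.0001] F [-0.2 -0.4 -1.9] grip 0.0272
```

View pics/scene2z.png

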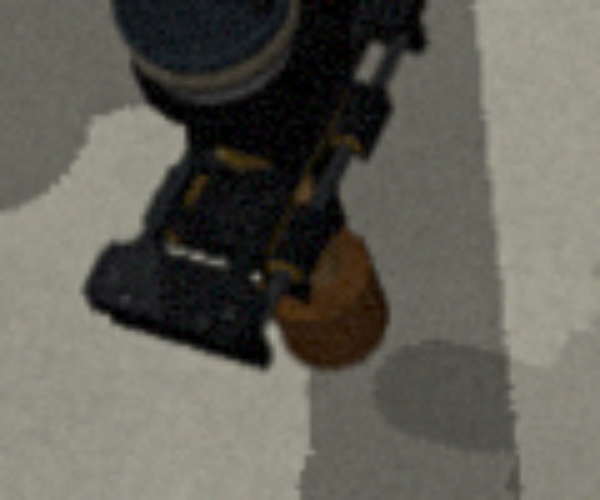

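The mallet is lifted clear with its head still below the fingers (near (330,290) in the zoom), and it hangs upright. Now to the left side.

Emit:
send_rows([
  {"tx": 0, "ty": -2, "tz": 0, "rx": 0, "ry": 0, "rz": 0},
  {"tx": 0, "ty": -5.5, "tz": 0, "rx": 0, "ry": 0, "rz": 0},
  {"tx": 0, "ty": -9, "tz": 0, "rx": 0, "ry": 0, "rz": 0},
  {"tx": 0, "ty": -12.5, "tz": 0, "rx": 0, "ry": 0, "rz": 0},
  {"tx": 0, "ty": -16, "tz": 0, "rx": 0, "ry": 0, "rz": 0},
])

```text
time: 4.32
position: [0.4313, -0.1895, 0.1159]
tool_rot: [0.997, 0.075, -0.001, -0.0]
ft_force: [1.1, 1.0, -2.5]
grip_width: 0.0272
```

Emit:
send_rows([
  {"tx": 0, "ty": -3.5, "tz": 0, "rx": 0, "ry": 0, "rz": 0},
  {"tx": 0, "ty": -7, "tz": 0, "rx": 0, "ry": 0, "rz": 0},
  {"tx": 0, "ty": -10.5, "tz": 0, "rx": 0, "ry": 0, "rz": 0},
  {"tx": 0, "ty": -14, "tz": 0, "rx": 0, "ry": 0, "rz": 0},
  {"tx": 0, "ty": -17, "tz": 0, "rx": 0, "ry": 0, "rz": 0},
])

```text
time: 4.73
position: [0.4054, -0.0209, 0.1161]
tool_rot: [0.997, 0.075, -0.001, -0.0]
ft_force: [0.6, 0.2, -2.5]
grip_width: 0.0274
```

```bash
python3 - <<'E'
from h import *
delta([*u2w(-.215,.08),.0845])
E
```

```text
pos [ 0.4054 -0.0209  0.1161] unit [-0.2556 -0.0209] t=4.73 -> t cm [  4.06 -10.09   3.16] r [-0.0011  0.0017  0.    ] F [ 0.6  0.2 -2.5] grip 0.0274
```

Emit:
send_rows([
  {"tx": 0, "ty": -3.5, "tz": 0, "rx": 0, "ry": 0, "rz": 0},
  {"tx": 0.5, "ty": -7, "tz": 0.8, "rx": 0, "ry": 0, "rz": 0},
  {"tx": 1.5, "ty": -9.3, "tz": 1.8, "rx": 0, "ry": 0, "rz": 0},
  {"tx": 3, "ty": -10.1, "tz": 2.8, "rx": 0, "ry": 0, "rz": 0},
  {"tx": 4, "ty": -10.1, "tz": 3.2, "rx": 0, "ry": 0, "rz": 0},
])

```text
time: 5.15
position: [0.431, 0.0849, 0.0834]
tool_rot: [0.997, 0.077, -0.001, -0.0]
ft_force: [0.5, 0.2, -1.8]
grip_width: 0.0275
```

```bash
python3 - <<'E'
from h import *
delta([*u2w(-.18,.08),.0845])
c=save('top','top3.png')
im=cv2.imread('pics/top3.png'); cv2.imwrite('pics/top3z.png',cv2.resize(im[110:240,180:330],None,fx=4.5,fy=4.5))
c=save('scene','scene3.png')
im=cv2.imread('pics/scene3.png'); cv2.imwrite('pics/scene3z.png',cv2.resize(im[110:260,170:330],None,fx=4,fy=4))
E
```

```text
pos [0.431  0.0849 0.0834] unit [-0.2144  0.0799] t=5.15 -> t cm [ 3.44  0.   -0.12] r [-0.0005  0.0015  0.0038] F [ 0.5  0.2 -1.8] grip 0.0275
```

View pics/top3z.png

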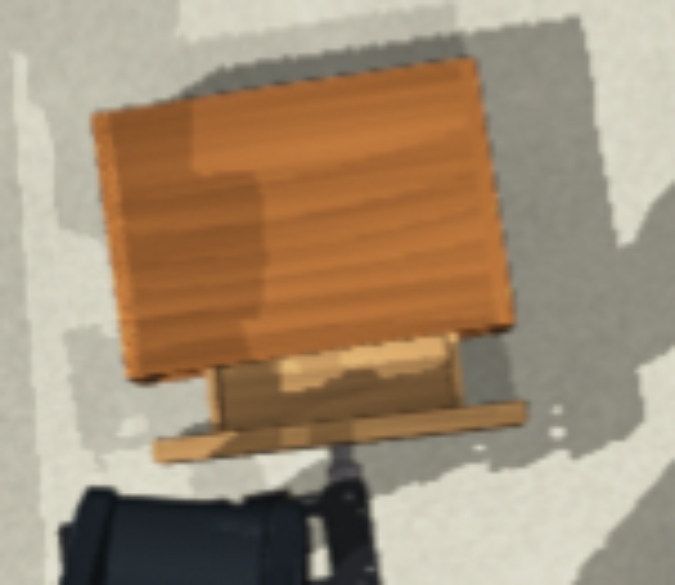

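View pics/scene3z.png

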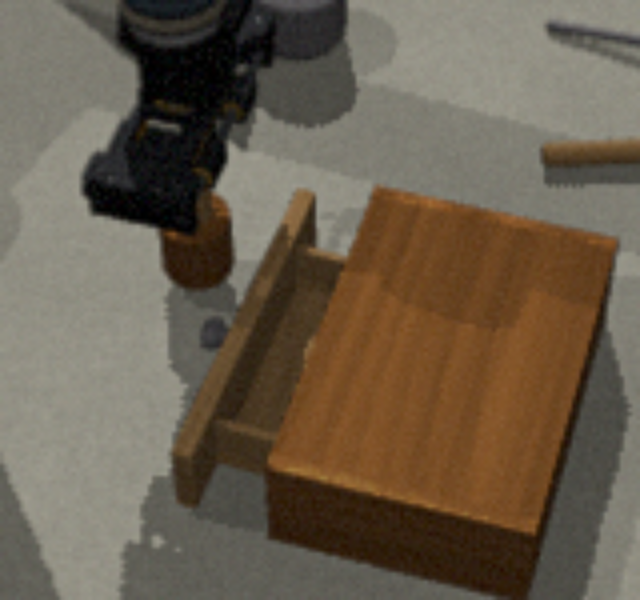

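The mallet head sits in front of the left half (scene zoom (195,240)), with the knob at (213,330) and the head clear of it. Tapping left.

Emit:
send_rows([
  {"tx": 1.2, "ty": 0, "tz": 0, "rx": 0, "ry": 0, "rz": 0},
  {"tx": 2.4, "ty": 0, "tz": 0, "rx": 0, "ry": 0, "rz": 0},
  {"tx": 3.2, "ty": 0, "tz": 0, "rx": 0, "ry": 0, "rz": 0},
  {"tx": 3.8, "ty": 0, "tz": 0, "rx": 0, "ry": 0, "rz": 0},
  {"tx": 4.4, "ty": 0, "tz": 0, "rx": 0, "ry": 0, "rz": 0},
])

```text
time: 5.67
position: [0.4714, 0.0885, 0.0843]
tool_rot: [0.997, 0.075, -0.004, -0.0]
ft_force: [-7.7, -1.1, 1.9]
grip_width: 0.0273
```

```bash
cat >> h.py <<'E'
def meas():
    for n in ['scene','top']:
        c=robot.camera(n); P=cloud(c).reshape(-1,3); P=P[~np.isnan(P).any(1)]
        d=P[:,:2]-U; x=d@UX; y=d@UY
        k=(P[:,2]>.067)&(P[:,2]<.079)&(x>-.175)&(x<-.095)&(abs(y)<.125)
        x,y=x[k],y[k]
        out=[]
        # robust line on front edge: bin minima 
        pts=[]
        for a in np.arange(-.12,.12,.01):
            b=(y>=a)&(y<a+.01)
            if b.sum()>=6: pts.append((a+.005,np.median(x[b]),np.percentile(x[b],5)))
        pts=np.array(pts)
        if len(pts)<4: print(n,'few'); continue
        from scipy.stats import theilslopes
        for j in (1,2):
            s=theilslopes(pts[:,j],pts[:,0]); out+= [s[1]+s[0]*.08, s[1]-s[0]*.08]
        print(n,len(pts),'med L,R %.4f %.4f | front L,R %.4f %.4f'%tuple(out), 'y range',pts[0,0],pts[-1,0])
E
python3 - <<'E'
from h import *
delta([*u2w(-.154,.08),.0845]); meas()
E
```

```text
pos [0.4714 0.0885 0.0843] unit [-0.1739  0.0774] t=5.67 -> t cm [ 1.99 -0.26 -0.03] r [-0.0008  0.0086 -0.0007] F [-7.7 -1.1  1.9] grip 0.0273
scene 24 med L,R -0.1393 -0.1447 | front L,R -0.1506 -0.1524 y range -0.11499999999999999 0.11499999999999988
top 10 med L,R -0.1379 -0.1459 | front L,R -0.1450 -0.1530 y range -0.11499999999999999 -0.02500000000000004
```

Contact with the left side at about 7.7 N. Pushing on by half of the ~41 mm opening.

Emit:
send_rows([
  {"tx": 0.5, "ty": 0, "tz": 0, "rx": 0, "ry": 0, "rz": 0},
  {"tx": 1.0, "ty": 0, "tz": 0, "rx": 0, "ry": 0, "rz": 0},
  {"tx": 1.5, "ty": 0, "tz": 0, "rx": 0, "ry": 0, "rz": 0},
  {"tx": 2.0, "ty": 0, "tz": 0, "rx": 0, "ry": 0, "rz": 0},
  {"tx": 2.0, "ty": 0, "tz": 0, "rx": 0, "ry": 0, "rz": 0},
])

```text
time: 6.18
position: [0.4886, 0.0936, 0.0834]
tool_rot: [0.997, 0.075, -0.006, -0.002]
ft_force: [-7.7, 3.2, -2.6]
grip_width: 0.0272
```

```bash
python3 - <<'E'
from h import *
delta([*u2w(-.154,.08),.0845]); meas()
E
```

```text
pos [0.4886 0.0936 0.0834] unit [-0.1562  0.0799] t=6.18 -> t cm [ 0.22 -0.01 -0.11] r [-0.0042  0.0125 -0.0008] F [-7.7  3.2 -2.6] grip 0.0272
scene 24 med L,R -0.1202 -0.1424 | front L,R -0.1321 -0.1529 y range -0.11499999999999999 0.11499999999999988
top 10 med L,R -0.1217 -0.1443 | front L,R -0.1279 -0.1504 y range -0.11499999999999999 -0.02500000000000004
```

Emit:
send_rows([
  {"tx": 0.25, "ty": 0, "tz": 0, "rx": 0, "ry": 0, "rz": 0},
  {"tx": 0.25, "ty": 0, "tz": 0, "rx": 0, "ry": 0, "rz": 0},
  {"tx": -2, "ty": 0, "tz": 0, "rx": 0, "ry": 0, "rz": 0},
  {"tx": -5, "ty": 0, "tz": 0, "rx": 0, "ry": 0, "rz": 0},
  {"tx": -8, "ty": 0, "tz": 0, "rx": 0, "ry": 0, "rz": 0},
])

```text
time: 6.7
position: [0.416, 0.0802, 0.0847]
tool_rot: [0.997, 0.075, 0.002, 0.0]
ft_force: [-1.0, 0.1, -2.5]
grip_width: 0.0274
```

```bash
python3 - <<'E'
from h import *
delta([*u2w(-.24,-.08),.0845]); meas()
E
```

```text
pos [0.416  0.0802 0.0847] unit [-0.2301  0.0774] t=6.70 -> t cm [-1.   15.74  0.03] r [ 0.0006 -0.0032  0.    ] F [-1.   0.1 -2.5] grip 0.0274
scene 24 med L,R -0.1161 -0.1416 | front L,R -0.1239 -0.1499 y range -0.11499999999999999 0.11499999999999988
top 24 med L,R -0.1192 -0.1448 | front L,R -0.1257 -0.1518 y range -0.11499999999999999 0.11499999999999988
```

Emit:
send_rows([
  {"tx": -1, "ty": 2.5, "tz": 0, "rx": 0, "ry": 0, "rz": 0},
  {"tx": -1, "ty": 6, "tz": 0, "rx": 0, "ry": 0, "rz": 0},
  {"tx": -1, "ty": 9.5, "tz": 0, "rx": 0, "ry": 0, "rz": 0},
  {"tx": -1, "ty": 13, "tz": 0, "rx": 0, "ry": 0, "rz": 0},
  {"tx": -1, "ty": 15.7, "tz": 0, "rx": 0, "ry": 0, "rz": 0},
])

```text
time: 7.22
position: [0.4311, -0.0795, 0.0849]
tool_rot: [0.997, 0.074, 0.002, 0.001]
ft_force: [0.8, -0.8, -2.8]
grip_width: 0.027
```

Emit:
send_rows([
  {"tx": 1.2, "ty": 0, "tz": 0, "rx": 0, "ry": 0, "rz": 0},
  {"tx": 2.4, "ty": 0, "tz": 0, "rx": 0, "ry": 0, "rz": 0},
  {"tx": 3.6, "ty": 0, "tz": 0, "rx": 0, "ry": 0, "rz": 0},
  {"tx": 4.5, "ty": 0, "tz": 0, "rx": 0, "ry": 0, "rz": 0},
  {"tx": 5.2, "ty": 0, "tz": 0, "rx": 0, "ry": 0, "rz": 0},
])

```text
time: 7.63
position: [0.4821, -0.0689, 0.0847]
tool_rot: [0.997, 0.075, 0.001, 0.0]
ft_force: [0.4, 0.5, -2.0]
grip_width: 0.027
```

```bash
python3 - <<'E'
from h import *
delta([*u2w(-.156,-.08),.0845])
c=save('scene','scene4.png')
im=cv2.imread('pics/scene4.png'); cv2.imwrite('pics/scene4z.png',cv2.resize(im[130:280,150:330],None,fx=4,fy=4))
E
```

```text
pos [ 0.4821 -0.0689  0.0847] unit [-0.1869 -0.0799] t=7.63 -> t cm [3.09 0.01 0.03] r [ 0.001  -0.0019 -0.0003] F [ 0.4  0.5 -2. ] grip 0.027
```

View pics/scene4z.png

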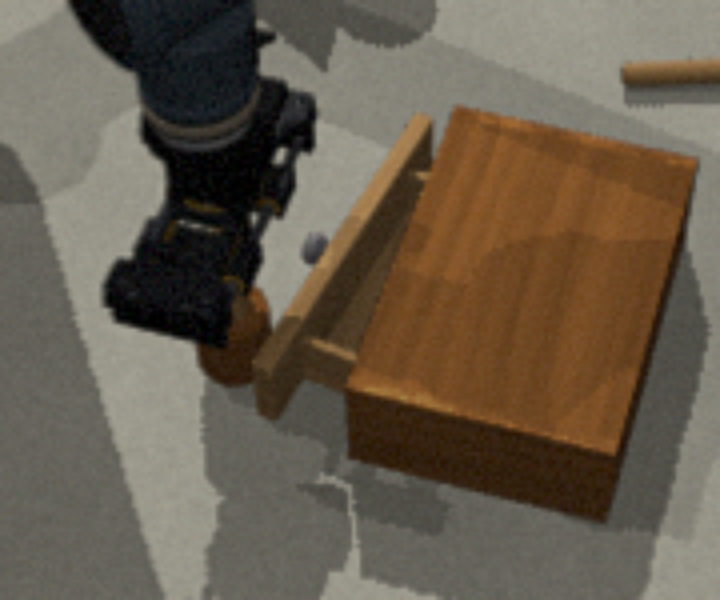

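The head is just in front of the right part of the panel (zoom (240,340)), and the left side is about half in. Tapping right.

Emit:
send_rows([
  {"tx": 0.6, "ty": 0, "tz": 0, "rx": 0, "ry": 0, "rz": 0},
  {"tx": 1.2, "ty": 0, "tz": 0, "rx": 0, "ry": 0, "rz": 0},
  {"tx": 1.9, "ty": 0, "tz": 0, "rx": 0, "ry": 0, "rz": 0},
  {"tx": 2.6, "ty": 0, "tz": 0, "rx": 0, "ry": 0, "rz": 0},
  {"tx": 3.1, "ty": 0, "tz": 0, "rx": 0, "ry": 0, "rz": 0},
])

```text
time: 8.1
position: [0.507, -0.0635, 0.0836]
tool_rot: [0.997, 0.076, -0.005, -0.001]
ft_force: [-7.5, -4.6, -1.7]
grip_width: 0.0273
```

```bash
python3 - <<'E'
from h import *
delta([*u2w(-.156,-.08),.0845]); meas()
E
```

```text
pos [ 0.507  -0.0635  0.0836] unit [-0.1615 -0.0782] t=8.10 -> t cm [ 0.55  0.18 -0.09] r [-0.0022  0.01    0.0018] F [-7.5 -4.6 -1.7] grip 0.0273
scene 24 med L,R -0.1129 -0.1250 | front L,R -0.1198 -0.1331 y range -0.11499999999999999 0.11499999999999988
top 13 med L,R -0.1151 -0.1190 | front L,R -0.1210 -0.1274 y range -0.015000000000000045 0.11499999999999988
```

Emit:
send_rows([
  {"tx": 0.4, "ty": 0, "tz": 0, "rx": 0, "ry": 0, "rz": 0},
  {"tx": 0.4, "ty": 0, "tz": 0, "rx": 0, "ry": 0, "rz": 0},
  {"tx": -2, "ty": 0, "tz": 0, "rx": 0, "ry": 0, "rz": 0},
  {"tx": -5, "ty": 0, "tz": 0, "rx": 0, "ry": 0, "rz": 0},
  {"tx": -7, "ty": 0, "tz": 0, "rx": 0, "ry": 0, "rz": 0},
])

```text
time: 8.62
position: [0.4394, -0.0735, 0.0843]
tool_rot: [0.997, 0.075, -0.001, -0.001]
ft_force: [-1.2, -0.7, -2.3]
grip_width: 0.0274
```

```bash
python3 - <<'E'
from h import *
delta([*u2w(-.225,.08),.0845]); meas()
E
```

```text
pos [ 0.4394 -0.0735  0.0843] unit [-0.2299 -0.078 ] t=8.62 -> t cm [ 5.00e-01 -1.58e+01  1.00e-02] r [-0.0016  0.0027  0.0008] F [-1.2 -0.7 -2.3] grip 0.0274
scene 24 med L,R -0.1130 -0.1197 | front L,R -0.1197 -0.1274 y range -0.11499999999999999 0.11499999999999988
top 24 med L,R -0.1148 -0.1217 | front L,R -0.1209 -0.1280 y range -0.11499999999999999 0.11499999999999988
```

Emit:
send_rows([
  {"tx": 0, "ty": -2.5, "tz": 0, "rx": 0, "ry": 0, "rz": 0},
  {"tx": 0, "ty": -6, "tz": 0, "rx": 0, "ry": 0, "rz": 0},
  {"tx": 0, "ty": -9.5, "tz": 0, "rx": 0, "ry": 0, "rz": 0},
  {"tx": 0, "ty": -13, "tz": 0, "rx": 0, "ry": 0, "rz": 0},
  {"tx": 0, "ty": -15.9, "tz": 0, "rx": 0, "ry": 0, "rz": 0},
])

```text
time: 9.13
position: [0.4187, 0.0849, 0.0847]
tool_rot: [0.997, 0.075, 0.001, -0.0]
ft_force: [-0.0, 0.2, -3.3]
grip_width: 0.0272
```

Emit:
send_rows([
  {"tx": 1.5, "ty": 0, "tz": 0, "rx": 0, "ry": 0, "rz": 0},
  {"tx": 3.5, "ty": 0, "tz": 0, "rx": 0, "ry": 0, "rz": 0},
  {"tx": 5.5, "ty": 0, "tz": 0, "rx": 0, "ry": 0, "rz": 0},
  {"tx": 7, "ty": 0, "tz": 0, "rx": 0, "ry": 0, "rz": 0},
  {"tx": 7.6, "ty": 0, "tz": 0, "rx": 0, "ry": 0, "rz": 0},
])

```text
time: 9.55
position: [0.4955, 0.0951, 0.0848]
tool_rot: [0.997, 0.075, 0.0, -0.0]
ft_force: [-3.5, -1.3, -0.4]
grip_width: 0.0273
```

```bash
python3 - <<'E'
from h import *
delta([*u2w(-.133,.08),.0845])
E
```

```text
pos [0.4955 0.0951 0.0848] unit [-0.1492  0.0803] t=9.55 -> t cm [1.62 0.03 0.03] r [-0.     -0.0007  0.0009] F [-3.5 -1.3 -0.4] grip 0.0273
```

Emit:
send_rows([
  {"tx": 0.5, "ty": 0, "tz": 0, "rx": 0, "ry": 0, "rz": 0},
  {"tx": 1.0, "ty": 0, "tz": 0, "rx": 0, "ry": 0, "rz": 0},
  {"tx": 1.4, "ty": 0, "tz": 0, "rx": 0, "ry": 0, "rz": 0},
  {"tx": 1.4, "ty": 0, "tz": 0, "rx": 0, "ry": 0, "rz": 0},
])

```text
time: 9.88
position: [0.5026, 0.097, 0.0837]
tool_rot: [0.997, 0.075, -0.005, -0.001]
ft_force: [-5.5, 0.9, -0.3]
grip_width: 0.0272
```

```bash
python3 - <<'E'
from h import *
delta([*u2w(-.133,.08),.0845]); meas()
E
```

```text
pos [0.5026 0.097  0.0837] unit [-0.1419  0.0811] t=9.88 -> t cm [ 0.89  0.11 -0.09] r [-0.0024  0.0096 -0.0002] F [-5.5  0.9 -0.3] grip 0.0272
scene 24 med L,R -0.1073 -0.1192 | front L,R -0.1179 -0.1295 y range -0.11499999999999999 0.11499999999999988
top 11 med L,R -0.1053 -0.1194 | front L,R -0.1114 -0.1272 y range -0.11499999999999999 -0.015000000000000045
```

Emit:
send_rows([
  {"tx": 0.3, "ty": 0, "tz": 0, "rx": 0, "ry": 0, "rz": 0},
  {"tx": 0.6, "ty": 0, "tz": 0, "rx": 0, "ry": 0, "rz": 0},
  {"tx": 0.6, "ty": 0, "tz": 0, "rx": 0, "ry": 0, "rz": 0},
])

```text
time: 10.23
position: [0.5075, 0.0981, 0.0836]
tool_rot: [0.997, 0.075, -0.006, -0.001]
ft_force: [-7.0, 2.7, 1.4]
grip_width: 0.0268
```

```bash
python3 - <<'E'
from h import *
delta([*u2w(-.133,.08),.0845]); meas()
E
```

```text
pos [0.5075 0.0981 0.0836] unit [-0.1368  0.0815] t=10.23 -> t cm [ 0.38  0.15 -0.09] r [-0.003   0.0113 -0.0002] F [-7.   2.7  1.4] grip 0.0268
scene 24 med L,R -0.1041 -0.1177 | front L,R -0.1139 -0.1296 y range -0.11499999999999999 0.11499999999999988
top 11 med L,R -0.1012 -0.1196 | front L,R -0.1045 -0.1262 y range -0.11499999999999999 -0.015000000000000045
```

Emit:
send_rows([
  {"tx": 0.3, "ty": 0, "tz": 0, "rx": 0, "ry": 0, "rz": 0},
  {"tx": 0.3, "ty": 0, "tz": 0, "rx": 0, "ry": 0, "rz": 0},
])

```text
time: 10.5
position: [0.5078, 0.0982, 0.0834]
tool_rot: [0.997, 0.075, -0.009, -0.001]
ft_force: [-9.7, 1.5, 3.7]
grip_width: 0.0276
```

Emit:
send_rows([
  {"tx": 0.2, "ty": 0, "tz": 0, "rx": 0, "ry": 0, "rz": 0},
  {"tx": 0.2, "ty": 0, "tz": 0, "rx": 0, "ry": 0, "rz": 0},
])

```text
time: 10.67
position: [0.508, 0.0983, 0.0832]
tool_rot: [0.997, 0.075, -0.01, -0.001]
ft_force: [-12.1, -0.4, 4.6]
grip_width: 0.0272
```

```bash
python3 - <<'E'
from h import *
delta([*u2w(-.133,.08),.0845]); meas()
E
```

```text
pos [0.508  0.0983 0.0832] unit [-0.1363  0.0816] t=10.67 -> t cm [ 0.33  0.16 -0.14] r [-0.0032  0.0208  0.0006] F [-12.1  -0.4   4.6] grip 0.0272
scene 24 med L,R -0.1041 -0.1188 | front L,R -0.1140 -0.1295 y range -0.11499999999999999 0.11499999999999988
top 11 med L,R -0.1011 -0.1189 | front L,R -0.1062 -0.1262 y range -0.11499999999999999 -0.015000000000000045
```

The force rises to 12 N with no more travel, so the left side is on its stop. Back off and go to the right.

Emit:
send_rows([
  {"tx": -2, "ty": 0, "tz": 0, "rx": 0, "ry": 0, "rz": 0},
  {"tx": -5, "ty": 0, "tz": 0, "rx": 0, "ry": 0, "rz": 0},
  {"tx": -8.5, "ty": 0, "tz": 0, "rx": 0, "ry": 0, "rz": 0},
  {"tx": -9, "ty": 2, "tz": 0, "rx": 0, "ry": 0, "rz": 0},
  {"tx": -9, "ty": 5.5, "tz": 0, "rx": 0, "ry": 0, "rz": 0},
])

```text
time: 11.18
position: [0.4313, 0.0326, 0.0843]
tool_rot: [0.997, 0.077, -0.004, -0.001]
ft_force: [0.6, -0.4, -1.8]
grip_width: 0.0271
```

Emit:
send_rows([
  {"tx": 0, "ty": 3.5, "tz": 0, "rx": 0, "ry": 0, "rz": 0},
  {"tx": 0, "ty": 7, "tz": 0, "rx": 0, "ry": 0, "rz": 0},
  {"tx": 0, "ty": 9.6, "tz": 0, "rx": 0, "ry": 0, "rz": 0},
  {"tx": 0, "ty": 10.5, "tz": 0, "rx": 0, "ry": 0, "rz": 0},
])

```text
time: 11.52
position: [0.4553, -0.0778, 0.0849]
tool_rot: [0.997, 0.073, 0.002, 0.001]
ft_force: [1.3, -0.8, -3.2]
grip_width: 0.0278
```

```bash
python3 - <<'E'
from h import *
delta([*u2w(-.157,-.08),.0845]); meas()
E
```

```text
pos [ 0.4553 -0.0778  0.0849] unit [-0.2147 -0.0846] t=11.52 -> t cm [ 5.77 -0.48  0.06] r [ 0.0033 -0.0043 -0.0038] F [ 1.3 -0.8 -3.2] grip 0.0278
scene 24 med L,R -0.1009 -0.1165 | front L,R -0.1072 -0.1253 y range -0.11499999999999999 0.11499999999999988
top 24 med L,R -0.1016 -0.1190 | front L,R -0.1086 -0.1269 y range -0.11499999999999999 0.11499999999999988
```

Emit:
send_rows([
  {"tx": 1.5, "ty": -0.3, "tz": 0, "rx": 0, "ry": 0, "rz": 0},
  {"tx": 3.5, "ty": -0.3, "tz": 0, "rx": 0, "ry": 0, "rz": 0},
  {"tx": 5.2, "ty": -0.3, "tz": 0, "rx": 0, "ry": 0, "rz": 0},
  {"tx": 6.2, "ty": -0.3, "tz": 0, "rx": 0, "ry": 0, "rz": 0},
  {"tx": 6.9, "ty": -0.3, "tz": 0, "rx": 0, "ry": 0, "rz": 0},
])

```text
time: 12.03
position: [0.5177, -0.0584, 0.084]
tool_rot: [0.997, 0.077, -0.004, -0.001]
ft_force: [-7.0, -3.5, -0.9]
grip_width: 0.0271
```

Emit:
send_rows([
  {"tx": 0.5, "ty": 0, "tz": 0, "rx": 0, "ry": 0, "rz": 0},
  {"tx": 0.8, "ty": 0, "tz": 0, "rx": 0, "ry": 0, "rz": 0},
  {"tx": 0.8, "ty": 0, "tz": 0, "rx": 0, "ry": 0, "rz": 0},
])

```text
time: 12.28
position: [0.5246, -0.0575, 0.0836]
tool_rot: [0.997, 0.076, -0.004, -0.001]
ft_force: [-4.7, -2.0, -2.7]
grip_width: 0.0276
```

```bash
python3 - <<'E'
from h import *
delta([*u2w(-.136,-.08),.0845]); meas()
E
```

```text
pos [ 0.5246 -0.0575  0.0836] unit [-0.1432 -0.0749] t=12.28 -> t cm [ 0.72  0.51 -0.1 ] r [-0.0027  0.0086  0.0023] F [-4.7 -2.  -2.7] grip 0.0276
scene 24 med L,R -0.0982 -0.1060 | front L,R -0.1050 -0.1144 y range -0.11499999999999999 0.11499999999999988
top 10 med L,R -0.1013 -0.1048 | front L,R -0.1068 -0.1146 y range 0.024999999999999935 0.11499999999999988
```

Emit:
send_rows([
  {"tx": 0.3, "ty": 0, "tz": 0, "rx": 0, "ry": 0, "rz": 0},
  {"tx": 0.6, "ty": 0, "tz": 0, "rx": 0, "ry": 0, "rz": 0},
  {"tx": 0.6, "ty": 0, "tz": 0, "rx": 0, "ry": 0, "rz": 0},
])

```text
time: 12.63
position: [0.5308, -0.057, 0.0836]
tool_rot: [0.997, 0.076, -0.004, -0.001]
ft_force: [-4.8, -2.7, -2.5]
grip_width: 0.027
```

Emit:
send_rows([
  {"tx": 0.3, "ty": 0, "tz": 0, "rx": 0, "ry": 0, "rz": 0},
  {"tx": 0.3, "ty": 0, "tz": 0, "rx": 0, "ry": 0, "rz": 0},
])

```text
time: 12.8
position: [0.5337, -0.0567, 0.0835]
tool_rot: [0.997, 0.076, -0.004, -0.001]
ft_force: [-4.9, -3.2, -3.6]
grip_width: 0.0273
```

Emit:
send_rows([
  {"tx": 0.2, "ty": 0, "tz": 0, "rx": 0, "ry": 0, "rz": 0},
  {"tx": 0.2, "ty": 0, "tz": 0, "rx": 0, "ry": 0, "rz": 0},
])

```text
time: 12.97
position: [0.5348, -0.0565, 0.0836]
tool_rot: [0.997, 0.076, -0.005, -0.001]
ft_force: [-6.8, -4.3, -0.5]
grip_width: 0.0268
```

```bash
python3 - <<'E'
from h import *
delta([*u2w(-.136,-.08),.0845]); meas()
E
```

```text
pos [ 0.5348 -0.0565  0.0836] unit [-0.133  -0.0755] t=12.97 -> t cm [-0.3   0.45 -0.09] r [-0.0025  0.01    0.0021] F [-6.8 -4.3 -0.5] grip 0.0268
scene 24 med L,R -0.0995 -0.1009 | front L,R -0.1037 -0.1057 y range -0.11499999999999999 0.11499999999999988
top 10 med L,R -0.1008 -0.1018 | front L,R -0.1052 -0.1045 y range 0.024999999999999935 0.11499999999999988
```

Emit:
send_rows([
  {"tx": 0.2, "ty": 0, "tz": 0, "rx": 0, "ry": 0, "rz": 0},
  {"tx": 0.2, "ty": 0, "tz": 0, "rx": 0, "ry": 0, "rz": 0},
])

```text
time: 13.23
position: [0.535, -0.0564, 0.0836]
tool_rot: [0.997, 0.076, -0.007, -0.001]
ft_force: [-10.5, -4.9, 1.8]
grip_width: 0.0273
```

Emit:
send_rows([
  {"tx": -2, "ty": 0, "tz": 0, "rx": 0, "ry": 0, "rz": 0},
  {"tx": -5, "ty": 0, "tz": 0, "rx": 0, "ry": 0, "rz": 0},
  {"tx": -8.5, "ty": 0, "tz": 0, "rx": 0, "ry": 0, "rz": 0},
  {"tx": -10, "ty": 2, "tz": -1, "rx": 0, "ry": 0, "rz": 0},
  {"tx": -10.5, "ty": 5, "tz": -2, "rx": 0, "ry": 0, "rz": 0},
])

```text
time: 13.65
position: [0.4387, -0.1177, 0.1037]
tool_rot: [0.997, 0.076, -0.005, -0.004]
ft_force: [0.6, -0.4, -2.2]
grip_width: 0.0268
```

```bash
python3 - <<'E'
from h import *
meas()
delta([.457,-.345,.115]); 
c=save('scene','scene5.png')
im=cv2.imread('pics/scene5.png'); cv2.imwrite('pics/scene5z.png',cv2.resize(im[130:300,110:330],None,fx=3.5,fy=3.5))
E
```

```text
scene 24 med L,R -0.0998 -0.1000 | front L,R -0.1045 -0.1047 y range -0.11499999999999999 0.11499999999999988
top 24 med L,R -0.1006 -0.1008 | front L,R -0.1048 -0.1050 y range -0.11499999999999999 0.11499999999999988
pos [ 0.4477 -0.126   0.1061] unit [-0.2295 -0.1311] t=13.75 -> t cm [-2.28 21.81 -0.78] r [ 0.0055 -0.0068 -0.0035] F [ 1.   0.4 -2.9] grip 0.0273
```

View pics/scene5z.png

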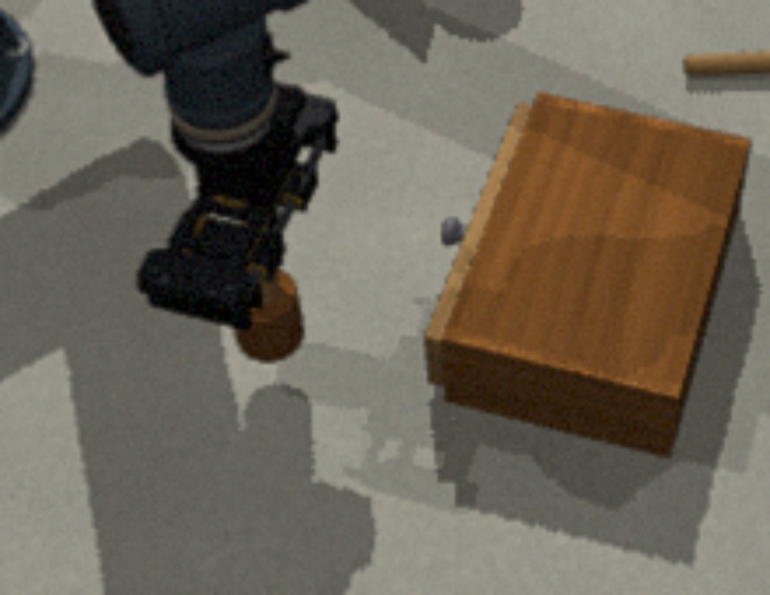

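Both sides read shut, with the front flush against the unit (scene zoom (480,230)). Carrying the mallet back to where it stood.

Emit:
send_rows([
  {"tx": 0, "ty": 3, "tz": 0, "rx": 0, "ry": 0, "rz": 0},
  {"tx": 0, "ty": 6.5, "tz": 0, "rx": 0, "ry": 0, "rz": 0},
  {"tx": 0, "ty": 10, "tz": 0, "rx": 0, "ry": 0, "rz": 0},
  {"tx": 0, "ty": 13.5, "tz": 0, "rx": 0, "ry": 0, "rz": 0},
  {"tx": 0, "ty": 17, "tz": 0, "rx": 0, "ry": 0, "rz": 0},
])

```text
time: 14.22
position: [0.4711, -0.2902, 0.1041]
tool_rot: [0.997, 0.076, -0.0, -0.001]
ft_force: [1.5, 0.6, -2.0]
grip_width: 0.0276
```

Emit:
send_rows([
  {"tx": 0, "ty": 2.5, "tz": 0.5, "rx": 0, "ry": 0, "rz": 0},
  {"tx": 0, "ty": 4, "tz": 1.5, "rx": 0, "ry": 0, "rz": 0},
  {"tx": 0, "ty": 4, "tz": 2.5, "rx": 0, "ry": 0, "rz": 0},
  {"tx": 0, "ty": 4, "tz": 3, "rx": 0, "ry": 0, "rz": 0},
  {"tx": 0, "ty": 4, "tz": 3, "rx": 0, "ry": 0, "rz": 0},
])

```text
time: 14.63
position: [0.4752, -0.3265, 0.0724]
tool_rot: [0.997, 0.075, -0.002, -0.003]
ft_force: [0.2, 0.7, -2.6]
grip_width: 0.0273
```

```bash
python3 - <<'E'
from h import *
delta([.457,-.345,.0665]); 
for n in ['scene','top']:
    c=save(n,n+'6.png'); p=robot.get_obs()['position']
    u,v=proj(c,p)[0].astype(int)
    im=cv2.imread(f'pics/{n}6.png'); cv2.imwrite(f'pics/{n}6z.png',cv2.resize(im[v-40:v+40,u-50:u+50],None,fx=7,fy=7))
E
```

```text
pos [ 0.4752 -0.3265  0.0724] unit [-0.2323 -0.3335] t=14.63 -> t cm [-2.07  1.56  0.59] r [-0.0058  0.0034  0.001 ] F [ 0.2  0.7 -2.6] grip 0.0273
```

View pics/scene6z.png

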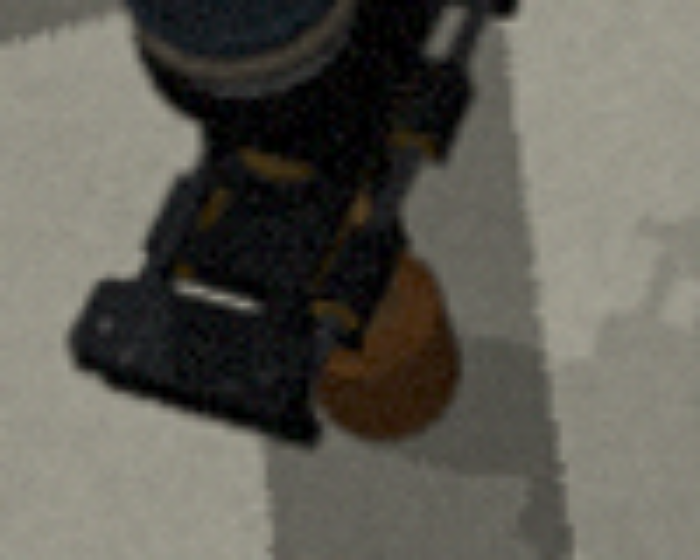

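The mallet is upright just above the counter (head at (390,340) in the zoom). I lower it slowly, watching the force.

Emit:
send_rows([
  {"tx": 0, "ty": 0, "tz": 0.2, "rx": 0, "ry": 0, "rz": 0},
  {"tx": 0, "ty": 0, "tz": 0.4, "rx": 0, "ry": 0, "rz": 0},
  {"tx": 0, "ty": 0, "tz": 0.4, "rx": 0, "ry": 0, "rz": 0},
])

```text
time: 14.98
position: [0.4767, -0.3293, 0.0706]
tool_rot: [0.997, 0.075, -0.0, -0.0]
ft_force: [-0.5, -0.2, -2.5]
grip_width: 0.0273
```

Emit:
send_rows([
  {"tx": 0, "ty": 0, "tz": 0.15, "rx": 0, "ry": 0, "rz": 0},
  {"tx": 0, "ty": 0, "tz": 0.15, "rx": 0, "ry": 0, "rz": 0},
  {"tx": 0, "ty": 0, "tz": 0.15, "rx": 0, "ry": 0, "rz": 0},
])

```text
time: 15.23
position: [0.4766, -0.33, 0.0691]
tool_rot: [0.997, 0.075, 0.0, 0.0]
ft_force: [0.6, -0.5, -1.8]
grip_width: 0.0272
```

Emit:
send_rows([
  {"tx": 0, "ty": 0, "tz": 0.15, "rx": 0, "ry": 0, "rz": 0},
  {"tx": 0, "ty": 0, "tz": 0.15, "rx": 0, "ry": 0, "rz": 0},
  {"tx": 0, "ty": 0, "tz": 0.15, "rx": 0, "ry": 0, "rz": 0},
])

```text
time: 15.48
position: [0.4766, -0.33, 0.0675]
tool_rot: [0.997, 0.075, -0.0, -0.0]
ft_force: [-0.8, -0.1, -3.2]
grip_width: 0.0272
```

Emit:
send_rows([
  {"tx": 0, "ty": 0, "tz": 0.1, "rx": 0, "ry": 0, "rz": 0},
  {"tx": 0, "ty": 0, "tz": 0.1, "rx": 0, "ry": 0, "rz": 0},
  {"tx": 0, "ty": 0, "tz": 0.1, "rx": 0, "ry": 0, "rz": 0},
])

```text
time: 15.73
position: [0.4767, -0.33, 0.0665]
tool_rot: [0.997, 0.075, 0.0, 0.0]
ft_force: [-0.7, -0.5, -2.4]
grip_width: 0.0274
```

Emit:
send_rows([
  {"tx": 0, "ty": 0, "tz": 0.1, "rx": 0, "ry": 0, "rz": 0},
  {"tx": 0, "ty": 0, "tz": 0.1, "rx": 0, "ry": 0, "rz": 0},
  {"tx": 0, "ty": 0, "tz": 0.1, "rx": 0, "ry": 0, "rz": 0},
])

```text
time: 15.98
position: [0.4768, -0.3301, 0.0664]
tool_rot: [0.997, 0.075, 0.0, 0.0]
ft_force: [-1.4, 0.8, 6.3]
grip_width: 0.0274
```

Emit:
send_rows([
  {"tx": 0, "ty": 0, "tz": 0.1, "rx": 0, "ry": 0, "rz": 0},
  {"tx": 0, "ty": 0, "tz": 0.1, "rx": 0, "ry": 0, "rz": 0},
  {"tx": 0, "ty": 0, "tz": 0.1, "rx": 0, "ry": 0, "rz": 0},
])

```text
time: 16.23
position: [0.4768, -0.3301, 0.0664]
tool_rot: [0.997, 0.075, 0.0, 0.0]
ft_force: [-2.0, 1.1, 12.2]
grip_width: 0.0275
```

Seated at the original height. I ease the press and open.

Emit:
send_rows([
  {"tx": 0, "ty": 0, "tz": -0.15, "rx": 0, "ry": 0, "rz": 0},
  {"tx": 0, "ty": 0, "tz": -0.15, "rx": 0, "ry": 0, "rz": 0},
])

```text
time: 16.4
position: [0.4769, -0.3302, 0.0664]
tool_rot: [0.997, 0.075, 0.0, 0.0]
ft_force: [0.6, 0.5, 4.1]
grip_width: 0.0272
```

Emit:
send_rows([
  {"tx": 0, "ty": 0, "tz": 0, "rx": 0, "ry": 0, "rz": 0},
  {"tx": 0, "ty": 0, "tz": 0, "rx": 0, "ry": 0, "rz": 0},
  {"tx": 0, "ty": 0, "tz": 0, "rx": 0, "ry": 0, "rz": 0},
  {"tx": 0, "ty": 0, "tz": 0, "rx": 0, "ry": 0, "rz": 0},
  {"tx": 0, "ty": 0, "tz": 0, "rx": 0, "ry": 0, "rz": 0},
], claw=8.7)

```text
time: 16.82
position: [0.4766, -0.33, 0.0658]
tool_rot: [0.997, 0.075, -0.0, -0.0]
ft_force: [-0.3, 0.1, 0.4]
grip_width: 0.053
```

Emit:
send_rows([
  {"tx": 0, "ty": 0, "tz": 0, "rx": 0, "ry": 0, "rz": 0},
  {"tx": 0, "ty": 0, "tz": 0, "rx": 0, "ry": 0, "rz": 0},
  {"tx": 0, "ty": 0, "tz": 0, "rx": 0, "ry": 0, "rz": 0},
  {"tx": 0, "ty": 0, "tz": 0, "rx": 0, "ry": 0, "rz": 0},
  {"tx": 0, "ty": 0, "tz": 0, "rx": 0, "ry": 0, "rz": 0},
])

```text
time: 17.23
position: [0.4766, -0.33, 0.0661]
tool_rot: [0.997, 0.075, 0.0, 0.0]
ft_force: [0.5, -0.3, -0.1]
grip_width: 0.0832
```

Emit:
send_rows([
  {"tx": 0, "ty": 0, "tz": -2, "rx": 0, "ry": 0, "rz": 0},
  {"tx": 0, "ty": 0, "tz": -4.5, "rx": 0, "ry": 0, "rz": 0},
  {"tx": 0, "ty": 0, "tz": -7.5, "rx": 0, "ry": 0, "rz": 0},
  {"tx": 0, "ty": 0, "tz": -10.5, "rx": 0, "ry": 0, "rz": 0},
  {"tx": 0, "ty": 0, "tz": -13, "rx": 0, "ry": 0, "rz": 0},
])

```text
time: 17.65
position: [0.4769, -0.3302, 0.198]
tool_rot: [0.997, 0.075, 0.0, 0.001]
ft_force: [0.4, 0.2, -0.0]
grip_width: 0.087
```

Emit:
send_rows([
  {"tx": -2, "ty": 3, "tz": 0, "rx": 0, "ry": 0, "rz": 0},
  {"tx": -4, "ty": 6, "tz": 0, "rx": 0, "ry": 0, "rz": 0},
  {"tx": -6, "ty": 9, "tz": 0, "rx": 0, "ry": 0, "rz": 0},
  {"tx": -7, "ty": 11, "tz": 0, "rx": 0, "ry": 0, "rz": 0},
  {"tx": -7, "ty": 11, "tz": 0, "rx": 0, "ry": 0, "rz": 0},
])

```text
time: 18.07
position: [0.4223, -0.4546, 0.1964]
tool_rot: [0.997, 0.073, 0.0, 0.002]
ft_force: [0.8, 0.0, 0.4]
grip_width: 0.087
```

```bash
python3 - <<'E'
from h import *
meas()
for n in ['scene','top']:
    c=save(n,n+'7.png'); P=cloud(c).reshape(-1,3); P=P[~np.isnan(P).any(1)]
    M=P[np.hypot(P[:,0]-.477,P[:,1]+.33)<.05]
    for a,b in [(.115,.14),(.045,.065)]:
        H=M[(M[:,2]>a)&(M[:,2]<b)]; print(n,len(H),H.mean(0),H.min(0),H.max(0))
a,b=[cv2.imread(f'pics/{n}7.png') for n in ['scene','top']]
cv2.imwrite('pics/f7.png',np.hstack([cv2.resize(a[120:340,80:340],(390,330)),cv2.resize(b[100:320,180:440],(390,330))]))
E
```

```text
scene 24 med L,R -0.1003 -0.1002 | front L,R -0.1040 -0.1049 y range -0.11499999999999999 0.11499999999999988
top 24 med L,R -0.1005 -0.1006 | front L,R -0.1049 -0.1055 y range -0.11499999999999999 0.11499999999999988
scene 124 [ 0.48055239 -0.33216998  0.12537638] [ 0.46649433 -0.34486381  0.11536521] [ 0.49230907 -0.31610193  0.13138194]
scene 258 [ 0.4855056  -0.33680655  0.05433928] [ 0.45084146 -0.35847398  0.04504219] [ 0.5066048  -0.3033668   0.06448631]
top 80 [ 0.47730816 -0.32907534  0.12677657] [ 0.46547201 -0.34368284  0.11553474] [ 0.49134411 -0.31599833  0.13482632]
top 143 [ 0.47747356 -0.3238109   0.05621583] [ 0.4530209  -0.351254    0.04692645] [ 0.50458046 -0.30510028  0.06385957]
```

View pics/f7.png

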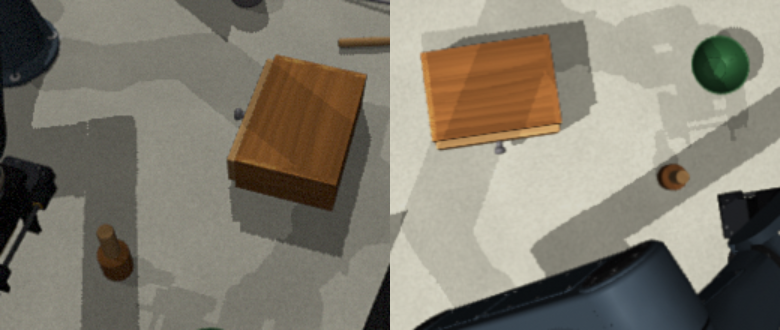

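The mallet stands upright alone (left panel (115,255), right panel (675,177)), its top still at 127 mm. The drawer is flush and the arm is clear, so I hand in.

```bash
python3 -c "
from h import *
print(robot.hand_in())"
```

```text
the job is handed in; nothing more can be done
None
```

The drawer is shut on both sides, the mallet is standing upright on the counter with nothing touching it, and the job was handed in at about 18 s.

- **Tapping order:** I gripped the mallet by its handle and tapped with the head only.

  | Tap | Side | Opening before → after |
  |---|---|---|
  | 1 | left | about 41 → 19 mm |
  | 2 | right | about 45 → 22 mm |
  | 3 | left | pushed to its stop |
  | 4 | right | pushed to its stop |

  At each stop the force rose to about 12 N while the head moved no further. Each tap was one slow, continuous press, in steps of a few mm, rather than a sharp knock.

- **Drawer check:** Both cameras put the two sides level with each other, with the front face at about x = -0.105 m. Shut is -0.106 m, so the reading agrees within measuring error.

- **Mallet check:** It stands about 25 mm from where it started. Its top is at 127 mm with the handle centred over the head, and the arm is clear with no force at the wrist.

- **Disagreement:** While the mallet was against the panel, the two cameras differed by up to about 9 mm, because the gripper hid part of the front. They agreed once the view was clear.

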